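# Cull the warped carving panel on the steel plate

### The job

One of the two carved wooden panels is warped, which can only be felt: lay them on the flat steel plate and press down gently on the corners, with the panel lying free, until you find the one that rocks. Once you have felt it rock on the plate, put that panel right inside the red scrap bin, and leave the other, flat panel lying flat on the plate. Leave the mallet, the glue bottle and the chisel where they are.

Things in the scene. Friction and masses are not known exactly. Their poses are not given: they have to be found in the camera images.
- panel_1_centre (a point): centre (half-way up) of one of two look-alike carved oak panels, 130 mm (its x) by 60 (its y) by 16 thick, 0.1 kg, flat top, z up. Both start lying on the bench to the right, and swap places. One is warped: an underside corner (any) stands 4 mm short of the other three, on which it sits level. Pressed 12 mm in from that corner's edges it gives 2 to 3 mm (under 1 N), then stops.
- panel_2_centre (a point): centre of the other panel, of the same size, look and weight; either one may be the warped one, with any corner lifted. When let go the warped panel tips back level by itself. The other three corners of the warped panel, and all four of the flat one, do not give when pressed.
- plate: flat steel plate fixed on the bench, 280 mm (its x) by 200 mm (its y) by 20 mm thick; origin at the centre of its underside, on the bench (z = 0), so its top is 20 mm above it. Both panels fit side by side, their lengths along its y, centres 65 mm either side of its middle along its x.
- bin: red open-topped scrap bin fixed on the bench to the left, 200 mm (its x) by 180 mm (its y) by 50 mm high outside, walls 6 mm, floor 6 mm; origin at the centre of its underside
- mallet_centre (a point): carver's round wooden mallet standing on its head, 94 mm across, 245 mm tall; centre of the head, 55 mm up; a bystander to be left where it is
- glue_centre (a point): yellow glue bottle, 60 mm across, 150 mm tall; its centre, 75 mm up; a bystander to be left where it is
- chisel_centre (a point): chisel lying on the bench beyond the plate, 260 mm long (its x), 24 mm thick; its middle, 12 mm up; a bystander to be left where it is
There are look-alikes about, which are no part of the job. Leave any blue or turquoise look-alike of the part that bears panel_1_centre alone.

How it is judged (in metres and radians):
On the way:
1. the warped panel, lying on the plate and not held, is pressed from above at its lifted corner until it rocks (x of panel_2_centre in the frame of plate between -0.14 and 0.14 m and y of panel_2_centre in the frame of plate between -0.1 and 0.1 m and z of panel_2_centre in the frame of plate between 0.023 and 0.033 m and angle between panel_2_centre's own z axis and vertical above 0.04 rad and contact force between the fingers and panel_2 above 0.5 N and contact force between panel_2 and plate above 0.5 N and x of the grasp point in the frame of panel_2_centre above 0.025 m and z of the grasp point in the frame of panel_2_centre above 0.015 m), for 0.05 s.
At the end, for the whole second after the job is handed in: the warped panel lies at rest inside the scrap bin (its centre within the walls and below 42 mm above the bench, tilted less than 35 degrees) and the flat panel lies at rest flat on the plate (its centre over the plate and within 5 mm of lying height, level within 0.03 rad) (x of panel_2_centre in the frame of bin between -0.09 and 0.09 m and y of panel_2_centre in the frame of bin between -0.08 and 0.08 m and z of panel_2_centre in the frame of bin below 0.042 m and linear speed of each of panel_2, panel_1 below 0.02 m/s and angle between panel_2_centre's own z axis and vertical below 0.6 rad and x of panel_1_centre in the frame of plate between -0.14 and 0.14 m and y of panel_1_centre in the frame of plate between -0.1 and 0.1 m and z of panel_1_centre in the frame of plate between 0.023 and 0.033 m and angle between panel_1_centre's own z axis and vertical below 0.03 rad); the robot touches nothing.
It fails at once if a panel is pressed against the plate with more than 100 N (contact force between any of panel_1, panel_2 and plate above 100 N).
It fails at once if mallet, glue bottle or chisel moved by more than 30 mm (distance of any of mallet_centre, glue_centre, chisel_centre from where it was at the start of the episode above 0.03 m).
It also fails if it takes over 72 s, if anything falls off the work surface, if the arm or the gripper's body presses on something with over 40 N, if the wrist force passes 120 N, or if a joint passes its speed limit or range.

### The arm

A 6-joint arm with a two-finger parallel gripper is mounted at the origin on the work surface. World frame = base frame: x ahead of the robot, y to its left, z up, the work surface at z = 0. Lengths are in mm, angles in rad, forces in N, time in s.
With the tool pointing down it reaches from about 250 to 775 mm from the base axis. Payload 4 kg.
Tool frame: the origin (TCP) lies on the centre line of the jaws, within the pads' length; the fingertips stand 14 mm ahead of it and the grasp point (between the pads) lies 5 mm behind it (env.tips_ahead is the z of the fingertips in the tool frame, in mm); z points along the fingers, y is the line along which they close (so a half turn about z gives the same grasp; the last joint's range is limited). The gripper opens to 85 mm and grips with 20 to 120 N. Pads are 22 mm wide; open, the fingers measure 114 mm over their backs; the gripper's body (76 mm by 85 mm) begins 54 mm behind the grasp point. The pads swing forward as they close: fully open they stand 13 mm farther back than shut.
Start: joints at [-1.31, 0.087, 1.371, -0, 1.684, -0.103], TCP at [195.704, -514.022, 219.741] pointing down, gripper open.
Joint ranges: [-3.1, 3.1], [-0.76, 2.03], [0.27, 2.55], [-1.08, 4.22], [0.17, 2.65], [-2.57, 2.57]. Speed limits (rad/s): [2.79, 2.79, 3.14, 3.14, 3.14, 3.14].

### API

Orientations are given as a rotation vector (axis times angle).
In Python, from bench import sense, cams, env gives the robot as it stands. The module is installed in compiled form; this text tells all that it offers.
- The arm moves only by the tool arm_command, never from a script. Its argument "plan" is a list of rows, each a list of 2 entries, a list of its own where there are three numbers: the shift along the tool's x, y, z in cm, then the turn, a rotation vector about the tool's x, y, z in rad. A call has 1 to 20 rows; each row is the pose to reach, as a shift and turn from the pose commanded when the call began, along the tool's axes at that moment; what a row does not reach only later rows make up. A row lasts 1/12 s, in which the tool goes at most 41.7 mm and 7.16 degrees, less where a joint would pass 70% of its speed; a pose out of reach is approached as far as the arm can. A call with a gripper value outside its range is refused whole. "hand" is the closure, from 0 (fully open) to 1 (shut), set as the call begins (left out, the last holds). The fingers move at their own pace and stop on an object; "force" is the grip in N (left out, the last holds). Time passes only in rows, so rows that repeat a pose let the fingers close. It gives the time, the measured TCP pose, the force, the opening and the grip force at its end, in the units of the state.
- sense(): the state, without advancing time (a new reading comes with each control period).
- cams.camera(name): name is "scene" or "top"; returns the picture (384x512x3 uint8, red, green, blue); there is no depth.
- cams.camera_model(name): a dict with "fx", "fy", "cx", "cy" (pixels), "dist" ([k1, k2, p1, p2, k3] as OpenCV has them; the pictures are not rectified), "world_from_camera" (4x4, takes a point from camera to world coordinates). Camera axes: x right, y down, z forward; pixel columns grow to the right and rows downward; lengths in mm; the calibration is good to about 2 mm. A picture is of the moment at which its call begins. camera_model takes no time and is no camera call.
- env.close_job(): hands the job in; it is judged then, once.
The state is a dict: "time_s": time; "joint_positions": joint angles; "joint_velocities": joint speeds; "joint_efforts": joint torques, N m; "tool_pos": TCP position; "tool_rot": TCP orientation; "contact_force": force on the tool from outside, world axes, zero at the start; "ft_torque": the same for the moment, N m; "gripper_width": finger opening in mm; "grasp_force": force on a finger pad.
Only numpy, scipy, OpenCV 4.12 (cv2) and the standard library are available. Lean on these libraries where they do the work, as an engineer would, in place of code of your own. Each camera call takes 0.05 s, during which the arm holds its last target. There are 200 camera calls.

## Working session

There is one attempt and no reset: what is moved stays moved. The work goes in short steps, Python scripts to look and compute and a tool call to move; the robot and the scene stay as the last step left them, time stands still between calls to the robot, and variables do not carry over. Pictures are saved under pics/ and viewed, at most 10 in all, crops included, and the job is handed in when it is done.

Besides the shell and the picture viewer there is one more tool, called after ">>>" as a command line: name --argument value ..., lists and objects as JSON in quotes. arm_command: Moves the arm, as the interface text tells. Its arguments: {"type":"object","properties":{"plan":{"type":"array","items":{"type":"array"}},"hand":{"type":"number"},"force":{"type":"number"}},"required":["plan"]}

```bash
mkdir -p pics; python3 - <<'E'
from bench import sense,cams,env
import cv2,numpy as np
s=sense();print({k:np.round(v,3) for k,v in s.items()})
for n in("top","scene"):
    im=cams.camera(n);cv2.imwrite(f"pics/{n}0.png",im[:,:,::-1])
    m=cams.camera_model(n);print(n,m)
E
```

```text
{'time_s': np.float64(0.0), 'joint_positions': array([-1.31 ,  0.088,  1.372, -0.   ,  1.684, -0.103]), 'joint_velocities': array([ 0.001, -0.   ,  0.   ,  0.001,  0.   ,  0.   ]), 'joint_efforts': array([-1.0000e-03, -3.5186e+01, -3.1328e+01, -0.0000e+00,  1.1000e-02,
        0.0000e+00]), 'tool_pos': array([ 195.558, -513.485,  218.505]), 'tool_rot': array([-3.088, -0.568,  0.   ]), 'contact_force': array([-0.386, -0.705, -0.899]), 'ft_torque': array([0.001, 0.008, 0.069]), 'grasp_force': np.float64(0.0), 'gripper_width': np.float64(85.213)}
top {'fx': 445.9737253305189, 'fy': 445.9737253305189, 'cx': 252.07404330383469, 'cy': 190.44546159105593, 'dist': array([0.04562238, 0.        , 0.        , 0.        , 0.        ]), 'world_from_camera': array([[ 1.23080832e-01, -9.72471514e-01,  1.97864256e-01,
         2.36074355e+02],
       [-9.92393797e-01, -1.21087304e-01,  2.21904681e-02,
        -9.49992508e+01],
       [ 2.37925136e-03, -1.99090482e-01, -9.79978224e-01,
         1.47602915e+03],
       [ 0.00000000e+00,  0.00000000e+00,  0.00000000e+00,
         1.00000000e+00]])}
scene {'fx': 362.90929335551186, 'fy': 362.90929335551186, 'cx': 250.9253133778994, 'cy': 190.30931346089943, 'dist': array([-0.03413988,  0.        ,  0.        ,  0.        ,  0.        ]), 'world_from_camera': array([[-8.57085612e-01,  3.94644266e-01, -3.31149752e-01,
         8.71719406e+02],
       [ 5.14875448e-01,  6.34301434e-01, -5.76684457e-01,
         5.75861813e+02],
       [-1.75364516e-02, -6.64768827e-01, -7.46843276e-01,
         9.40054004e+02],
       [ 0.00000000e+00,  0.00000000e+00,  0.00000000e+00,
         1.00000000e+00]])}
```

View pics/top0.png

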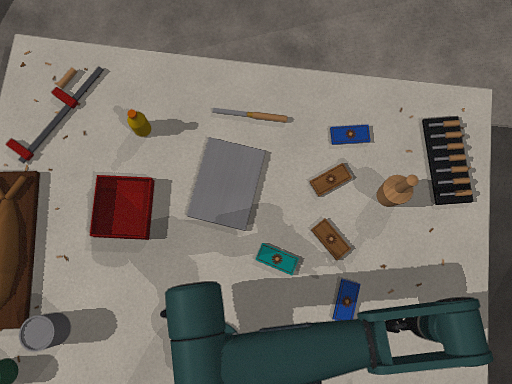

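View pics/scene0.png

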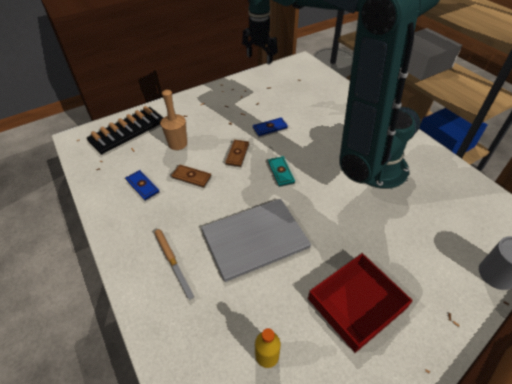

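The two oak-brown panels sit at top-view pixels (331,179) and (331,239). The look-alikes are blue at (351,134) and (346,300), and turquoise at (277,258). The brown pair fits the description. I'll measure them and confirm in a crop.

```bash
cat > h.py <<'E'
from bench import sense,cams,env
import cv2,numpy as np
from scipy.spatial.transform import Rotation as R
def ray(n,uv,z):
    m=cams.camera_model(n);K=np.array([[m['fx'],0,m['cx']],[0,m['fy'],m['cy']],[0,0,1]])
    p=cv2.undistortPoints(np.float32(uv).reshape(-1,1,2),K,np.array(m['dist'])).reshape(-1,2)
    T=m['world_from_camera'];d=np.c_[p,np.ones(len(p))]@T[:3,:3].T
    return (T[:3,3]+d*((z-T[2,3])/d[:,2:]))[:,:2]
def blob(n,im,mask,near,z):
    mask=cv2.morphologyEx(mask.astype('uint8')*255,cv2.MORPH_CLOSE,np.ones((5,5)))
    cs=[c for c in cv2.findContours(mask,0,2)[0] if cv2.contourArea(c)>60]
    c=min(cs,key=lambda c:-cv2.pointPolygonTest(c,tuple(map(float,near)),True))
    w=ray(n,c.reshape(-1,2).astype(float),z)
    (x,y),(a,b),t=cv2.minAreaRect(np.float32(w))
    if a<b:a,b,t=b,a,t+90
    return np.round([x,y,a,b,(t+90)%180-90],1)
def brown(im):
    h=cv2.cvtColor(im,cv2.COLOR_RGB2HSV);return (h[...,0]<22)&(h[...,1]>90)&(h[...,2]>30)
def grey(im):
    h=cv2.cvtColor(im,cv2.COLOR_RGB2HSV).astype(int);return (h[...,0]>95)&(h[...,0]<135)&(h[...,2]>70)&(h[...,2]<170)
def red(im):
    h=cv2.cvtColor(im,cv2.COLOR_RGB2HSV);return ((h[...,0]<6)|(h[...,0]>174))&(h[...,1]>150)
def toolshift(target,yaw=None):
    "cm shift in tool axes from measured pose; jaw-line yaw (deg, world) optional"
    s=sense();r=R.from_rotvec(s['tool_rot']);print('shift cm',np.round(r.inv().apply(np.array(target)-s['tool_pos'])/10,2),'toolx',np.round(r.as_matrix()[:,0],3),'tooly',np.round(r.as_matrix()[:,1],3))
E
python3 - <<'E'
from h import *
t=cv2.imread('pics/top0.png')[:,:,::-1].copy();s=cv2.imread('pics/scene0.png')[:,:,::-1].copy()
for nm,n,im,f,p,z in [("A","top",t,brown,(331,179),16),("B","top",t,brown,(331,239),16),("A","scene",s,brown,(191,175),16),("B","scene",s,brown,(237,152),16),
 ("plate","top",t,grey,(228,184),20),("plate","scene",s,grey,(255,238),20),("bin","top",t,red,(123,208),50),("bin","scene",s,red,(360,300),50)]:
    print(nm,n,blob(n,im,f(im),p,z))
print(t[184,228],s[238,255], t[100,300])
print('mallet',ray('top',[(396,192)],55),'glue',ray('top',[(138,123)],75),'chisel',ray('top',[(252,115)],12))
cv2.imwrite('pics/c.png',cv2.resize(t[110:290,180:420],None,fx=3,fy=3,interpolation=2)[:,:,::-1])
E
```

```text
A top [ 602.3 -317.8  131.    60.8  -53.6]
B top [ 403.2 -335.5  129.4   61.3   46.3]
A scene [ 606.7 -313.3  135.4   66.6  -53.7]
B scene [ 407.4 -331.   139.4   61.6   45.9]
plate top [657.8  57.8 101.4  68.1  88.7]
plate scene [ 219.8 -391.4  140.8   80.2   -7.9]
bin top [420.1 346.5 201.9 188.1   4.4]
bin scene [432.9 356.6 214.4 181.7   4.6]
[104 100 101] [118 116 117] [163 157 145]
mallet [[ 575.4509565  -525.69591847]] glue [[697.3734703  337.22068508]] chisel [[796.32414375 -28.76623711]]
```

View pics/c.png

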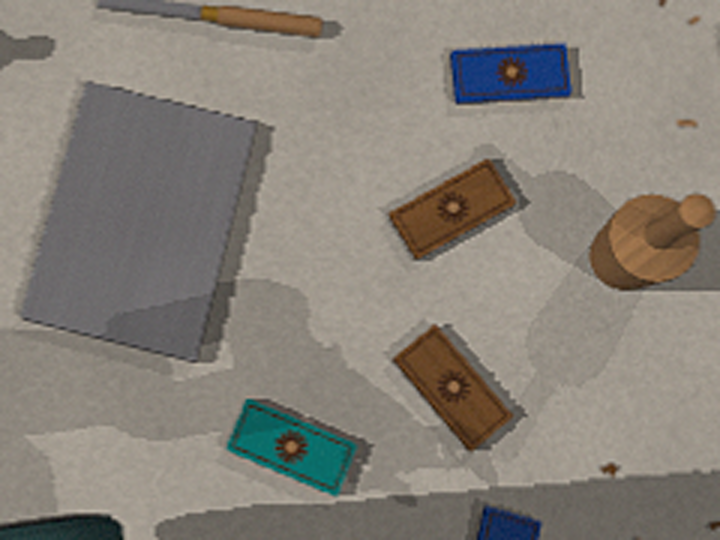

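The crop confirms it: the brown panels are at crop (453,207) and (453,388). The plate corners are at crop (86,82), (257,122), (199,360) and (23,316).

```bash
python3 - <<'E'
from h import *
px=np.array([(86,82),(257,122),(199,360),(23,316)])/3+[180,110]-.3
w=ray('top',px,20);print(w.round(1));c=w.mean(0)
r=cv2.minAreaRect(np.float32(w));print(r)
l=(w[0]+w[1]-w[2]-w[3])/2;print('long',np.linalg.norm(l),np.degrees(np.arctan2(l[1],l[0])))
u=l/np.linalg.norm(l);print('slots',(c-65*u).round(1),(c+65*u).round(1),'tips',env.tips_ahead)
toolshift((403,-335.5,100)); toolshift((602,-318,100))
E
```

```text
[[696.1 108.7]
 [673.3 -89.7]
 [397.6 -58.5]
 [421.8 139.1]]
((546.819580078125, 25.099082946777344), (199.7480010986328, 277.8580322265625), 83.5543212890625)
long 276.71281378542744 -6.377154297228758
slots [482.6  32.1] [611.8  17.7] tips 14.0
shift cm [25.72 -9.23 11.89] toolx [0.935 0.356 0.   ] tooly [ 0.356 -0.935 -0.002]
shift cm [44.94 -3.79 11.88] toolx [0.935 0.356 0.   ] tooly [ 0.356 -0.935 -0.002]
```

>>> arm_command --plan '[[[25.7,-9.2,11.9],[0,0,-0.443]],[[25.7,-9.2,11.9],[0,0,-0.443]],[[25.7,-9.2,11.9],[0,0,-0.443]],[[25.7,-9.2,11.9],[0,0,-0.443]],[[25.7,-9.2,11.9],[0,0,-0.443]],[[25.7,-9.2,11.9],[0,0,-0.443]],[[25.7,-9.2,11.9],[0,0,-0.443]],[[25.7,-9.2,11.9],[0,0,-0.443]],[[25.7,-9.2,11.9],[0,0,-0.443]],[[25.7,-9.2,11.9],[0,0,-0.443]],[[25.7,-9.2,11.9],[0,0,-0.443]],[[25.7,-9.2,11.9],[0,0,-0.443]]]' --hand 0 --force 30

```text
time_s: 1.1
tool_pos: [402.6, -338.2, 101.8]
tool_rot: [2.889, 1.229, 0.0]
contact_force: [-0.8, 0.3, 0.2]
gripper_width: 85.3
grasp_force: 0.0
```

```bash
python3 - <<'E'
from h import *
s=sense();print(s['time_s'],s['tool_pos'],s['contact_force']);toolshift((403.5,-335,14))
E
```

```text
1.1 [ 402.58259927 -338.24162287  101.7916035 ] [-0.80593587  0.31993616  0.23270868]
shift cm [ 0.3  -0.18  8.78] toolx [ 0.693  0.721 -0.001] tooly [ 0.721 -0.693  0.002]
```

>>> arm_command --plan '[[[0.3,-0.2,4],[0,0,0]],[[0.3,-0.2,7],[0,0,0]],[[0.3,-0.2,9.1],[0,0,0]],[[0.3,-0.2,9.1],[0,0,0]],[[0.3,-0.2,9.1],[0,0,0]]]'

```text
time_s: 1.52
tool_pos: [402.6, -333.5, 9.4]
tool_rot: [-2.889, -1.23, 0.001]
contact_force: [0.8, -0.7, 0.2]
gripper_width: 85.0
grasp_force: 0.0
```

>>> arm_command --plan '[[[0,0,0],[0,0,0]],[[0,0,0],[0,0,0]],[[0,0,0],[0,0,0]],[[0,0,0],[0,0,0]],[[0,0,0],[0,0,0]],[[0,0,0],[0,0,0]],[[0,0,0],[0,0,0]],[[0,0,0],[0,0,0]]]' --hand 1 --force 30

```text
time_s: 2.18
tool_pos: [403.8, -333.0, 9.8]
tool_rot: [2.889, 1.233, -0.0]
contact_force: [-0.2, -1.5, 0.3]
gripper_width: 0.0
grasp_force: 0.0
```

```bash
python3 - <<'E'
from h import *
print(env.tips_ahead,sense())
t=cams.camera('top');s=cams.camera('scene')
a=cv2.resize(t[140:320,260:420],(480,540));b=cv2.resize(s[60:240,140:300],(480,540))
cv2.imwrite('pics/g1.png',np.hstack([a[:,:400],b[:,:400]])[:,:,::-1])
print(blob('scene',s,brown(s),(237,152),16))
E
```

```text
14.0 {'time_s': 2.1833, 'joint_positions': array([-7.97902644e-01,  1.68771673e-01,  1.71356882e+00, -4.91261768e-05,
        1.25914158e+00, -3.40173098e-02]), 'joint_velocities': array([ 0.00028773,  0.00215339,  0.00125868,  0.00124347,  0.00077674,
       -0.00059067]), 'joint_efforts': array([-7.03935410e-03, -3.49099553e+01, -2.75129056e+01, -9.17120342e-04,
       -1.90407503e-03, -4.95521977e-05]), 'tool_pos': array([ 403.8072826 , -332.99256313,    9.76498308]), 'tool_rot': array([ 2.88923410e+00,  1.23335994e+00, -5.77402223e-06]), 'contact_force': array([-0.17788459, -1.49937708,  0.336471  ]), 'ft_torque': array([-0.02211353,  0.00671945,  0.01873027]), 'grasp_force': 0.0, 'gripper_width': 0.012230723922830939}
[ 407.3 -330.7  139.2   60.8   46.1]
```

View pics/g1.png

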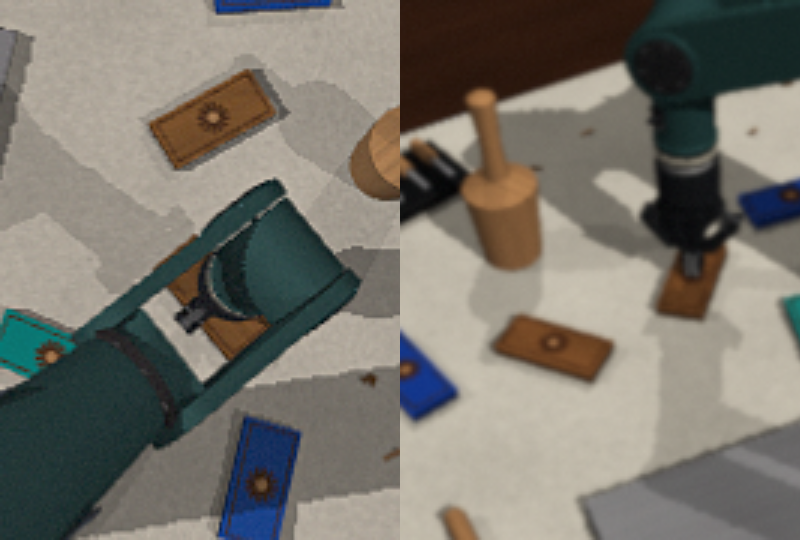

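The view shows the gripper shut over the middle of panel B (right half, 690,275), with the panel unmoved. The fingers seem to be standing on top of it, so I'll probe downward gently to find the true tip height.

>>> arm_command --plan '[[[0,0,0.2],[0,0,0]],[[0,0,0.4],[0,0,0]],[[0,0,0.4],[0,0,0]]]'

```text
time_s: 2.53
tool_pos: [403.5, -332.7, 5.0]
tool_rot: [-2.888, -1.233, 0.001]
contact_force: [-0.1, 0.5, -0.5]
gripper_width: 0.3
grasp_force: 0.0
```

>>> arm_command --plan '[[[0,0,0.3],[0,0,0]],[[0,0,0.5],[0,0,0]],[[0,0,0.5],[0,0,0]]]'

```text
time_s: 2.78
tool_pos: [403.9, -333.1, 4.4]
tool_rot: [-2.889, -1.234, 0.0]
contact_force: [-6.1, 6.1, 19.4]
gripper_width: 0.1
grasp_force: 9.6
```

```bash
python3 - <<'E'
from h import *
s=cams.camera('scene')
cv2.imwrite('pics/g2.png',cv2.resize(s[90:180,190:290],None,fx=6,fy=6,interpolation=2)[:,:,::-1])
def proj(p):
    m=cams.camera_model('scene');T=np.linalg.inv(m['world_from_camera'])
    return cv2.projectPoints(np.float32([p]),cv2.Rodrigues(T[:3,:3])[0],T[:3,3],np.array([[m['fx'],0,m['cx']],[0,m['fy'],m['cy']],[0,0,1]]),np.array(m['dist']))[0].ravel()
for z in(-9,4.4,16,30,60,100):print(z,(proj((403.7,-333,z))-[190,90])*6)
print(sense()['joint_positions'])
E
```

```text
-9 [286.86071777 397.51409912]
4.4 [285.92184448 381.96862793]
16 [285.09832764 368.32974243]
30 [284.09078979 351.64004517]
60 [281.88034058 315.00796509]
100 [278.8190918  264.23913574]
[-7.97844766e-01  1.75383347e-01  1.71791304e+00 -2.65368000e-04
  1.24823067e+00 -3.39664060e-02]
```

View pics/g2.png

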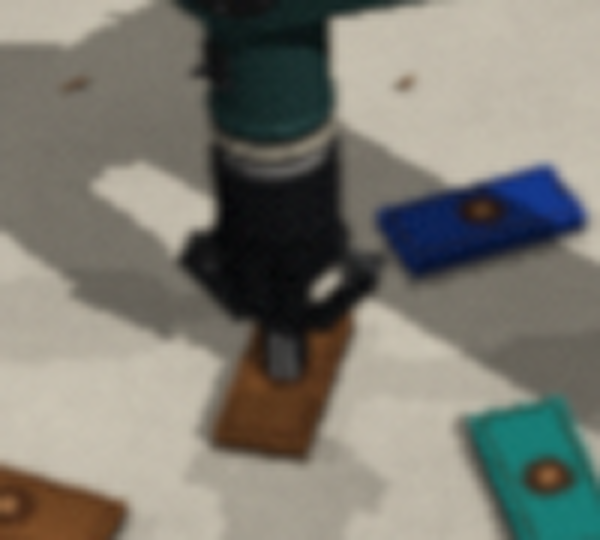

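The view shows the shut fingertips standing on panel B's top at (285,382). Contact came at a TCP reading of about 4.5, so the tip is really about 25 mm higher than the nominal figure. I'll use this measured offset: lift, open, and grasp lower while watching the force.

>>> arm_command --plan '[[[0,0,-3],[0,0,0]],[[0,0,-3],[0,0,0]],[[0,0,-3],[0,0,0]],[[0,0,-3],[0,0,0]],[[0,0,-3],[0,0,0]],[[0,0,-3],[0,0,0]],[[0,0,-3],[0,0,0]],[[0,0,-1],[0,0,0]],[[0,0,0.5],[0,0,0]],[[0,0,0.7],[0,0,0]],[[0,0,0.7],[0,0,0]]]' --hand 0

```text
time_s: 3.75
tool_pos: [402.7, -332.0, -8.0]
tool_rot: [-2.886, -1.232, 0.002]
contact_force: [-1.0, 0.5, 0.1]
gripper_width: 85.6
grasp_force: 0.0
```

>>> arm_command --plan '[[[0,0,0.4],[0,0,0]],[[0,0,0.8],[0,0,0]],[[0,0,0.8],[0,0,0]]]'

```text
time_s: 4.0
tool_pos: [403.8, -333.1, -14.3]
tool_rot: [2.889, 1.233, -0.0]
contact_force: [0.6, 0.7, -0.2]
gripper_width: 85.3
grasp_force: 0.0
```

>>> arm_command --plan '[[[0,0,0],[0,0,0]],[[0,0,0],[0,0,0]],[[0,0,0],[0,0,0]],[[0,0,0],[0,0,0]],[[0,0,0],[0,0,0]],[[0,0,0],[0,0,0]]]' --hand 1 --force 30

```text
time_s: 4.5
tool_pos: [404.2, -333.5, -13.5]
tool_rot: [2.888, 1.233, 0.001]
contact_force: [-0.0, -1.6, 3.3]
gripper_width: 59.1
grasp_force: 33.9
```

>>> arm_command --plan '[[[0,0,-3],[0,0,0]],[[0,0,-6],[0,0,0]],[[31.8,-19.6,-6],[0,0,-0.65]],[[31.8,-19.6,-6],[0,0,-0.65]],[[31.8,-19.6,-6],[0,0,-0.65]],[[31.8,-19.6,-6],[0,0,-0.65]],[[31.8,-19.6,-6],[0,0,-0.65]],[[31.8,-19.6,-6],[0,0,-0.65]],[[31.8,-19.6,-6],[0,0,-0.65]],[[31.8,-19.6,-6],[0,0,-0.65]],[[31.8,-19.6,-6],[0,0,-0.65]],[[31.8,-19.6,-6],[0,0,-0.65]],[[31.8,-19.6,-6],[0,0,-0.65]],[[31.8,-19.6,-6],[0,0,-0.65]],[[31.8,-19.6,-6],[0,0,-0.65]]]'

```text
time_s: 5.75
tool_pos: [481.8, 31.0, 45.3]
tool_rot: [-2.346, -2.089, 0.002]
contact_force: [-0.1, 0.2, -0.6]
gripper_width: 59.1
grasp_force: 33.5
```

```bash
python3 - <<'E'
from h import *
s=sense();print(s['tool_pos'],s['gripper_width'],s['contact_force']);toolshift((482.5,32,7.5))
E
```

```text
[481.7778871   30.98310738  45.26095766] 59.06569861325808 [-0.10675706  0.15540188 -0.6066205 ]
shift cm [0.11 0.06 3.78] toolx [ 0.115  0.993 -0.001] tooly [ 0.993 -0.115 -0.001]
```

Held. Lower it onto the near slot.

>>> arm_command --plan '[[[0.1,0,2],[0,0,0]],[[0.1,0,3.4],[0,0,0]],[[0.1,0,3.8],[0,0,0]],[[0.1,0,3.8],[0,0,0]]]'

```text
time_s: 6.08
tool_pos: [481.5, 31.5, 7.2]
tool_rot: [-2.346, -2.087, 0.003]
contact_force: [-0.1, -0.0, -0.5]
gripper_width: 58.9
grasp_force: 33.6
```

>>> arm_command --plan '[[[0,0,0.15],[0,0,0]],[[0,0,0.15],[0,0,0]]]'

```text
time_s: 6.25
tool_pos: [482.7, 32.1, 6.5]
tool_rot: [2.346, 2.089, 0.001]
contact_force: [1.0, 0.9, -0.2]
gripper_width: 59.0
grasp_force: 33.6
```

>>> arm_command --plan '[[[0,0,0.15],[0,0,0]],[[0,0,0.15],[0,0,0]]]'

```text
time_s: 6.42
tool_pos: [482.9, 32.3, 6.4]
tool_rot: [2.344, 2.089, 0.0]
contact_force: [-2.0, -1.2, 6.2]
gripper_width: 59.4
grasp_force: 34.4
```

>>> arm_command --plan '[[[0,0,-0.1],[0,0,0]],[[0,0,-0.1],[0,0,0]],[[0,0,-0.1],[0,0,0]],[[0,0,-0.1],[0,0,0]],[[0,0,-3],[0,0,0]],[[0,0,-6],[0,0,0]],[[0,0,-6],[0,0,0]]]' --hand 0

```text
time_s: 7.0
tool_pos: [486.5, 33.1, 70.6]
tool_rot: [2.338, 2.086, 0.013]
contact_force: [1.0, -0.7, 1.3]
gripper_width: 85.5
grasp_force: 0.0
```

>>> arm_command --plan '[[[5.3,1.8,0],[0,0,0]],[[5.3,1.8,0],[0,0,0]],[[5.3,1.8,0],[0,0,0]],[[5.3,1.8,0],[0,0,0]],[[5.3,1.8,0],[0,0,0]],[[5.3,1.8,1],[0,0,0]],[[5.3,1.8,2],[0,0,0]],[[5.3,1.8,3],[0,0,0]],[[5.3,1.8,3.5],[0,0,0]],[[5.3,1.8,3.5],[0,0,0]],[[5.3,1.8,3.5],[0,0,0]]]' --hand 1

```text
time_s: 7.92
tool_pos: [505.6, 83.5, 28.8]
tool_rot: [-2.344, -2.09, 0.002]
contact_force: [-0.5, -0.4, 0.1]
gripper_width: 0.2
grasp_force: 0.0
```

```bash
python3 - <<'E'
from h import *
s=sense();print(s['tool_pos'],s['contact_force'])
c=cams.camera('top');print(blob('top',c,brown(c),(229,185),36))
c=cams.camera('scene');print(blob('scene',c,brown(c),(255,238),36))
cv2.imwrite('pics/p1.png',cv2.resize(c[170:300,180:340],None,fx=4,fy=4,interpolation=2)[:,:,::-1])
E
```

```text
[505.63755976  83.51452315  28.78365516] [-0.51607616 -0.376834    0.09845384]
[479.1  11.6  93.5  61.2  83.7]
[490.5  82.9  64.   38.2  -1.6]
```

View pics/p1.png

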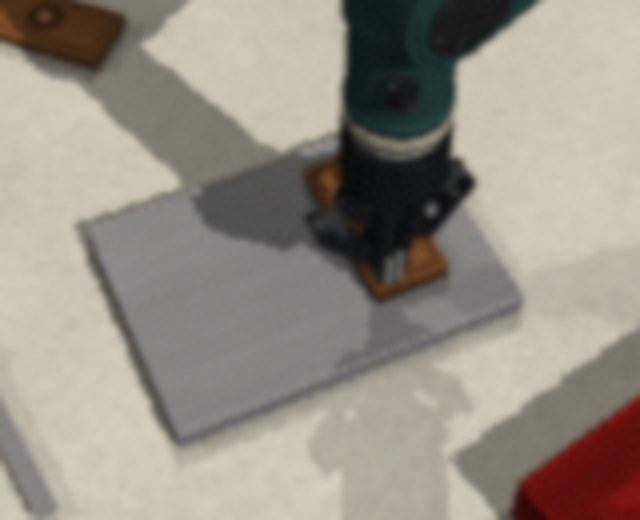

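The panel lies flat on the plate, with the shut fingertips over its corner at (393,280). Press gently.

>>> arm_command --plan '[[[0,0,0.3],[0,0,0]],[[0,0,0.6],[0,0,0]],[[0,0,0.6],[0,0,0]]]'

```text
time_s: 8.27
tool_pos: [507.1, 83.8, 24.5]
tool_rot: [2.343, 2.09, 0.002]
contact_force: [0.2, 0.0, 3.6]
gripper_width: -0.2
grasp_force: 1.2
```

>>> arm_command --plan '[[[0,0,0.2],[0,0,0]],[[0,0,0.2],[0,0,0]]]'

```text
time_s: 8.43
tool_pos: [507.2, 83.8, 24.4]
tool_rot: [2.343, 2.09, 0.002]
contact_force: [-4.6, 0.1, 13.8]
gripper_width: 0.3
grasp_force: 6.2
```

>>> arm_command --plan '[[[0,0,-1.2],[0,0,0]],[[0,-3.6,-1.2],[0,0,0]],[[0,-3.6,-1.2],[0,0,0]],[[0,-3.6,-0.6],[0,0,0]],[[0,-3.6,-0.3],[0,0,0]],[[0,-3.6,0],[0,0,0]],[[0,-3.6,0],[0,0,0]]]'

```text
time_s: 9.02
tool_pos: [471.1, 88.0, 24.4]
tool_rot: [-2.344, -2.091, 0.0]
contact_force: [-7.4, -0.7, 15.1]
gripper_width: -0.2
grasp_force: 7.8
```

>>> arm_command --plan '[[[0,0,-1.2],[0,0,0]],[[-3,0,-1.2],[0,0,0]],[[-7,0,-1.2],[0,0,0]],[[-10.6,0,-1.2],[0,0,0]],[[-10.6,0,-1.2],[0,0,0]],[[-10.6,0,-0.6],[0,0,0]],[[-10.6,0,-0.3],[0,0,0]],[[-10.6,0,0],[0,0,0]],[[-10.6,0,0],[0,0,0]]]'

```text
time_s: 9.77
tool_pos: [459.2, -17.7, 24.4]
tool_rot: [2.341, 2.092, -0.003]
contact_force: [-7.3, -2.4, 17.2]
gripper_width: -0.1
grasp_force: 8.7
```

>>> arm_command --plan '[[[0,0,-1.2],[0,0,0]],[[0,3.6,-1.2],[0,0,0]],[[0,3.6,-1.2],[0,0,0]],[[0,3.6,-0.6],[0,0,0]],[[0,3.6,-0.3],[0,0,0]],[[0,3.6,0],[0,0,0]],[[0,3.6,0],[0,0,0]]]'

```text
time_s: 10.35
tool_pos: [494.5, -20.3, 24.4]
tool_rot: [2.343, 2.093, 0.002]
contact_force: [-5.3, 1.2, 16.6]
gripper_width: -0.3
grasp_force: 8.0
```

All four corners of B are stiff (14–17 N, all at z = 24.4), so B is flat. Next I'll fetch panel A.

>>> arm_command --plan '[[[0,0,-3],[0,0,0]],[[0,0,-6],[0,0,0]],[[-28.2,14.1,-6],[0,0,-0.747]],[[-28.2,14.1,-6],[0,0,-0.747]],[[-28.2,14.1,-6],[0,0,-0.747]],[[-28.2,14.1,-6],[0,0,-0.747]],[[-28.2,14.1,-6],[0,0,-0.747]],[[-28.2,14.1,-6],[0,0,-0.747]],[[-28.2,14.1,-6],[0,0,-0.747]],[[-28.2,14.1,-6],[0,0,-0.747]],[[-28.2,14.1,-6],[0,0,-0.747]],[[-28.2,14.1,-4],[0,0,-0.747]],[[-28.2,14.1,-3],[0,0,-0.747]],[[-28.2,14.1,-3],[0,0,-0.747]]]' --hand 0

```text
time_s: 11.52
tool_pos: [599.6, -314.9, 46.8]
tool_rot: [-1.414, -2.795, -0.002]
contact_force: [0.0, 0.6, -0.9]
gripper_width: 85.2
grasp_force: 0.0
```

```bash
python3 - <<'E'
from h import *
s=sense();print(s['tool_pos'],s['contact_force'],s['joint_positions']);toolshift((602.5,-317.5,-14))
E
```

```text
[ 599.57674365 -314.88892862   46.82234721] [ 0.03331982  0.5746289  -0.88006798] [-5.67385594e-01  4.56953286e-01  1.25981041e+00  2.44168052e-04
  1.43400058e+00 -1.20142465e+00]
shift cm [-0.44  0.1   6.08] toolx [-0.592  0.806  0.009] tooly [ 0.806  0.592 -0.003]
```

>>> arm_command --plan '[[[-0.3,0.1,2],[0,0,0]],[[-0.3,0.1,4],[0,0,0]],[[-0.3,0.1,5.4],[0,0,0]],[[-0.3,0.1,5.4],[0,0,0]]]'

```text
time_s: 11.85
tool_pos: [602.1, -316.8, -6.8]
tool_rot: [-1.414, -2.796, -0.001]
contact_force: [-0.6, 1.4, -0.8]
gripper_width: 85.2
grasp_force: 0.0
```

>>> arm_command --plan '[[[0,0,0.7],[0,0,0]],[[0,0,0.7],[0,0,0]]]'

```text
time_s: 12.02
tool_pos: [604.6, -319.0, -9.6]
tool_rot: [-1.419, -2.802, 0.0]
contact_force: [-0.1, -0.5, 0.1]
gripper_width: 85.4
grasp_force: 0.0
```

>>> arm_command --plan '[[[0,0,0],[0,0,0]],[[0,0,0],[0,0,0]],[[0,0,0],[0,0,0]],[[0,0,0],[0,0,0]],[[0,0,0],[0,0,0]],[[0,0,0],[0,0,0]]]' --hand 1 --force 30

```text
time_s: 12.52
tool_pos: [605.8, -320.2, -7.6]
tool_rot: [1.418, 2.8, -0.0]
contact_force: [-0.2, 0.9, 6.1]
gripper_width: 58.7
grasp_force: 33.1
```

>>> arm_command --plan '[[[0,0,-3],[0,0,0]],[[0,0,-6.5],[0,0,0]],[[26.8,20.5,-6.5],[0,0,0.747]],[[26.8,20.5,-6.5],[0,0,0.747]],[[26.8,20.5,-6.5],[0,0,0.747]],[[26.8,20.5,-6.5],[0,0,0.747]],[[26.8,20.5,-6.5],[0,0,0.747]],[[26.8,20.5,-6.5],[0,0,0.747]],[[26.8,20.5,-6.5],[0,0,0.747]],[[26.8,20.5,-6.5],[0,0,0.747]],[[26.8,20.5,-6.5],[0,0,0.747]],[[26.8,20.5,-6.5],[0,0,0.747]],[[26.8,20.5,-6.5],[0,0,0.747]],[[26.8,20.5,-6.5],[0,0,0.747]],[[26.8,20.5,-6.5],[0,0,0.747]]]'

```text
time_s: 13.77
tool_pos: [611.5, 15.8, 55.4]
tool_rot: [2.347, 2.088, -0.001]
contact_force: [-0.5, 0.0, -1.3]
gripper_width: 59.0
grasp_force: 33.2
```

```bash
python3 - <<'E'
from h import *
s=sense();print(s['tool_pos'],s['gripper_width'],s['contact_force']);toolshift((611.8,17.7,13))
E
```

```text
[611.4968673   15.80623793  55.38673797] 59.017643491237806 [-0.54569405  0.02129235 -1.2617248 ]
shift cm [0.19 0.01 4.24] toolx [ 0.116  0.993 -0.001] tooly [ 0.993 -0.116 -0.   ]
```

>>> arm_command --plan '[[[0.2,0,2],[0,0,0]],[[0.2,0,3.5],[0,0,0]],[[0.2,0,4.1],[0,0,0]],[[0.2,0,4.1],[0,0,0]]]'

```text
time_s: 14.1
tool_pos: [611.0, 18.2, 13.6]
tool_rot: [-2.346, -2.088, 0.003]
contact_force: [-0.6, -0.0, -0.3]
gripper_width: 58.7
grasp_force: 33.5
```

>>> arm_command --plan '[[[0,0,0.2],[0,0,0]],[[0,0,0.2],[0,0,0]]]'

```text
time_s: 14.27
tool_pos: [612.1, 18.9, 12.9]
tool_rot: [2.345, 2.09, 0.0]
contact_force: [-0.8, -0.2, -1.8]
gripper_width: 58.9
grasp_force: 33.5
```

>>> arm_command --plan '[[[0,0,0.2],[0,0,0]],[[0,0,0.2],[0,0,0]]]'

```text
time_s: 14.43
tool_pos: [612.5, 19.2, 12.3]
tool_rot: [2.343, 2.09, 0.001]
contact_force: [-1.7, -0.9, 3.8]
gripper_width: 59.1
grasp_force: 33.9
```

>>> arm_command --plan '[[[0,0,-0.1],[0,0,0]],[[0,0,-0.1],[0,0,0]],[[0,0,-0.1],[0,0,0]],[[0,0,-0.1],[0,0,0]],[[0,0,-3],[0,0,0]],[[0,0,-6],[0,0,0]],[[0,0,-6],[0,0,0]]]' --hand 0

```text
time_s: 15.02
tool_pos: [615.9, 19.6, 77.7]
tool_rot: [2.338, 2.086, 0.013]
contact_force: [0.6, 0.3, 1.8]
gripper_width: 85.4
grasp_force: 0.0
```

>>> arm_command --plan '[[[5.3,1.8,0],[0,0,0]],[[5.3,1.8,0],[0,0,0]],[[5.3,1.8,0],[0,0,0]],[[5.3,1.8,0],[0,0,0]],[[5.3,1.8,0],[0,0,0]],[[5.3,1.8,1],[0,0,0]],[[5.3,1.8,2],[0,0,0]],[[5.3,1.8,3],[0,0,0]],[[5.3,1.8,3.8],[0,0,0]],[[5.3,1.8,3.8],[0,0,0]]]' --hand 1

```text
time_s: 15.85
tool_pos: [633.3, 69.9, 28.9]
tool_rot: [-2.342, -2.088, 0.008]
contact_force: [-1.1, 0.4, -0.8]
gripper_width: 0.0
grasp_force: 0.0
```

>>> arm_command --plan '[[[0,0,0.3],[0,0,0]],[[0,0,0.3],[0,0,0]]]'

```text
time_s: 16.02
tool_pos: [635.4, 70.2, 29.0]
tool_rot: [-2.344, -2.091, 0.001]
contact_force: [-0.4, 0.1, -0.4]
gripper_width: 0.3
grasp_force: 0.0
```

```bash
python3 - <<'E'
from h import *
c=cams.camera('top');print(blob('top',c,brown(c),(238,160),36),blob('top',c,brown(c),(215,200),36))
c=cams.camera('scene')
cv2.imwrite('pics/p2.png',cv2.resize(c[170:300,180:340],None,fx=4,fy=4,interpolation=2)[:,:,::-1])
E
```

```text
[ 6.079e+02 -3.000e-01  8.730e+01  6.260e+01  8.430e+01] [479.3  13.7  97.7  61.6  83.4]
```

View pics/p2.png

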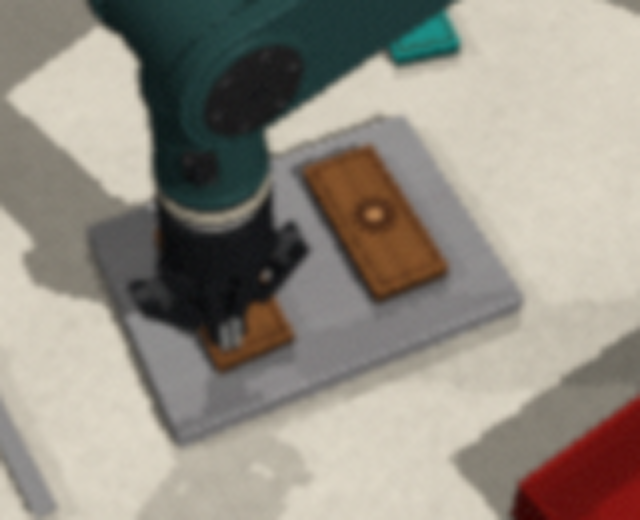

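Both panels lie on the plate: B at (375,222), and A under the gripper with the tip at (230,330) over its corner. Press.

>>> arm_command --plan '[[[0,0,0.2],[0,0,0]],[[0,0,0.2],[0,0,0]],[[0,0,0.2],[0,0,0]]]'

```text
time_s: 16.37
tool_pos: [635.8, 70.4, 28.0]
tool_rot: [2.344, 2.091, 0.0]
contact_force: [-0.7, 0.6, -0.2]
gripper_width: 0.0
grasp_force: 0.0
```

>>> arm_command --plan '[[[0,0,0.15],[0,0,0]],[[0,0,0.15],[0,0,0]],[[0,0,0.15],[0,0,0]]]'

```text
time_s: 16.62
tool_pos: [635.6, 70.4, 26.1]
tool_rot: [-2.344, -2.091, 0.0]
contact_force: [-0.0, -0.1, 0.9]
gripper_width: 0.2
grasp_force: 0.0
```

>>> arm_command --plan '[[[0,0,0.15],[0,0,0]],[[0,0,0.15],[0,0,0]],[[0,0,0.15],[0,0,0]]]'

```text
time_s: 16.87
tool_pos: [635.7, 70.4, 24.6]
tool_rot: [2.344, 2.091, -0.0]
contact_force: [0.2, 0.1, -0.4]
gripper_width: -0.1
grasp_force: 0.0
```

>>> arm_command --plan '[[[0,0,0.2],[0,0,0]],[[0,0,0.2],[0,0,0]],[[0,0,0.2],[0,0,0]]]'

```text
time_s: 17.12
tool_pos: [635.9, 70.3, 24.5]
tool_rot: [2.344, 2.091, 0.001]
contact_force: [-3.0, -0.1, 6.6]
gripper_width: 0.0
grasp_force: 3.1
```

>>> arm_command --plan '[[[0,0,0.15],[0,0,0]],[[0,0,0.15],[0,0,0]],[[0,0,0.15],[0,0,0]]]'

```text
time_s: 17.37
tool_pos: [635.9, 70.3, 24.4]
tool_rot: [2.344, 2.091, 0.001]
contact_force: [-4.7, -0.9, 10.7]
gripper_width: -0.0
grasp_force: 5.6
```

This corner is stiff at the same height. On to the others.

>>> arm_command --plan '[[[0,0,-1.2],[0,0,0]],[[0,-3.6,-1.2],[0,0,0]],[[0,-3.6,-1.2],[0,0,0]],[[0,-3.6,-0.6],[0,0,0]],[[0,-3.6,-0.2],[0,0,0]],[[0,-3.6,0],[0,0,0]],[[0,-3.6,0],[0,0,0]]]'

```text
time_s: 17.95
tool_pos: [600.9, 74.4, 22.2]
tool_rot: [2.344, 2.091, 0.001]
contact_force: [-2.3, -0.4, 3.1]
gripper_width: -0.0
grasp_force: 1.5
```

>>> arm_command --plan '[[[0,0,0.1],[0,0,0]],[[0,0,0.2],[0,0,0]],[[0,0,0.2],[0,0,0]],[[0,0,0.2],[0,0,0]]]'

```text
time_s: 18.28
tool_pos: [601.2, 74.4, 21.9]
tool_rot: [2.344, 2.09, 0.002]
contact_force: [-5.0, 0.9, 11.0]
gripper_width: -0.1
grasp_force: 5.5
```

Felt it: this corner gives about 2.5 mm (z 24.4 → 21.9) and then stops, so A is the warped panel. Pick it up.

>>> arm_command --plan '[[[0,0,-3],[0,0,0]],[[0,0,-5],[0,0,0]],[[-5.3,1.8,-5],[0,0,0]],[[-5.3,1.8,-5],[0,0,0]],[[-5.3,1.8,-5],[0,0,0]],[[-5.3,1.8,-5],[0,0,0]],[[-5.3,1.8,-5],[0,0,0]],[[-5.3,1.8,-2],[0,0,0]],[[-5.3,1.8,0],[0,0,0]],[[-5.3,1.8,0.6],[0,0,0]],[[-5.3,1.8,0.6],[0,0,0]],[[-5.3,1.8,0.6],[0,0,0]]]' --hand 0

```text
time_s: 19.28
tool_pos: [611.7, 20.5, 13.1]
tool_rot: [-2.343, -2.092, 0.0]
contact_force: [-0.7, -0.0, 0.8]
gripper_width: 85.3
grasp_force: 0.0
```

>>> arm_command --plan '[[[0,0,0],[0,0,0]],[[0,0,0],[0,0,0]],[[0,0,0],[0,0,0]],[[0,0,0],[0,0,0]],[[0,0,0],[0,0,0]],[[0,0,0],[0,0,0]]]' --hand 1 --force 30

```text
time_s: 19.78
tool_pos: [613.2, 19.8, 15.4]
tool_rot: [2.342, 2.09, 0.005]
contact_force: [-0.1, -0.1, 6.3]
gripper_width: 58.4
grasp_force: 32.9
```

>>> arm_command --plan '[[[0,0,-3],[0,0,0]],[[0,0,-6],[0,0,0]],[[0,0,-9],[0,0,0]],[[30.5,-22.8,-9],[0,0,-1.76]],[[30.5,-22.8,-9],[0,0,-1.76]],[[30.5,-22.8,-9],[0,0,-1.76]],[[30.5,-22.8,-9],[0,0,-1.76]],[[30.5,-22.8,-9],[0,0,-1.76]],[[30.5,-22.8,-9],[0,0,-1.76]],[[30.5,-22.8,-9],[0,0,-1.76]],[[30.5,-22.8,-9],[0,0,-1.76]],[[30.5,-22.8,-9],[0,0,-1.76]],[[30.5,-22.8,-9],[0,0,-1.76]],[[30.5,-22.8,-9],[0,0,-1.76]],[[30.5,-22.8,-9],[0,0,-1.76]],[[30.5,-22.8,-9],[0,0,-1.76]],[[30.5,-22.8,-9],[0,0,-1.76]],[[30.5,-22.8,-9],[0,0,-1.76]],[[30.5,-22.8,-9],[0,0,-1.76]],[[30.5,-22.8,-9],[0,0,-1.76]]]'

```text
time_s: 21.45
tool_pos: [419.8, 348.5, 102.9]
tool_rot: [0.114, -3.139, 0.001]
contact_force: [0.3, -0.3, -1.1]
gripper_width: 58.2
grasp_force: 33.2
```

```bash
python3 - <<'E'
from h import *
s=sense();print(s['tool_pos'],s['gripper_width']);toolshift((422,350,5))
c=cams.camera('top');d=cams.camera('scene')
cv2.imwrite('pics/b1.png',np.hstack([cv2.resize(c[110:260,60:290],(400,261)),cv2.resize(d[150:384,200:500],(400,312))[:261]])[:,:,::-1])
E
```

```text
[419.82007963 348.50805353 102.91616446] 58.246943048964575
shift cm [-0.23  0.14  9.79] toolx [-0.997 -0.072  0.   ] tooly [-0.072  0.997 -0.   ]
```

View pics/b1.png

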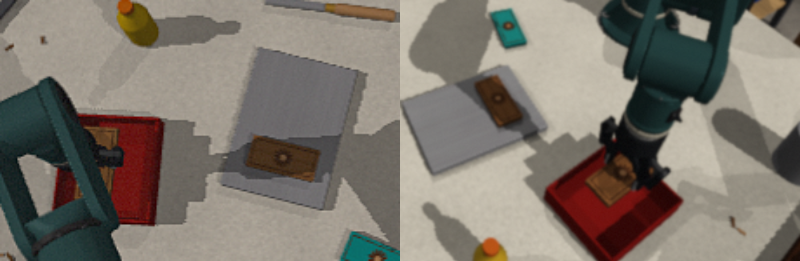

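The held panel (left, 97,160) is over the bin (left, 110,170), and flat panel B lies on the plate (left, 283,158). Lower it into the bin.

>>> arm_command --plan '[[[-0.2,0.1,3],[0,0,0]],[[-0.2,0.1,6],[0,0,0]],[[-0.2,0.1,8.5],[0,0,0]],[[-0.2,0.1,9.5],[0,0,0]],[[-0.2,0.1,9.5],[0,0,0]]]'

```text
time_s: 21.97
tool_pos: [419.6, 348.2, 4.8]
tool_rot: [0.117, -3.133, 0.006]
contact_force: [-0.5, -0.3, -1.7]
gripper_width: 58.5
grasp_force: 33.1
```

>>> arm_command --plan '[[[0,0,0],[0,0,0]],[[0,0,0],[0,0,0]],[[0,0,0],[0,0,0]],[[0,0,0],[0,0,0]],[[0,0,0],[0,0,0]],[[0,0,-3],[0,0,0]],[[0,0,-6],[0,0,0]],[[0,0,-10],[0,0,0]],[[0,0,-14],[0,0,0]],[[0,0,-18],[0,0,0]],[[0,0,-18],[0,0,0]],[[0,0,-18],[0,0,0]],[[0,0,-18],[0,0,0]],[[0,0,-18],[0,0,0]],[[0,0,-18],[0,0,0]]]' --hand 0

```text
time_s: 23.22
tool_pos: [420.9, 349.2, 185.9]
tool_rot: [0.118, -3.136, 0.004]
contact_force: [0.6, -0.6, -0.2]
gripper_width: 85.7
grasp_force: 0.0
```

```bash
python3 - <<'E'
from h import *
c=cams.camera('top');d=cams.camera('scene')
cv2.imwrite('pics/b2.png',np.hstack([cv2.resize(c[110:260,60:290],(400,261)),cv2.resize(d[150:384,200:500],(400,312))[:261]])[:,:,::-1])
print(blob('top',c,brown(c),(222,200),36))
E
```

```text
[481.2  29.8 130.5  61.2  82.9]
```

View pics/b2.png

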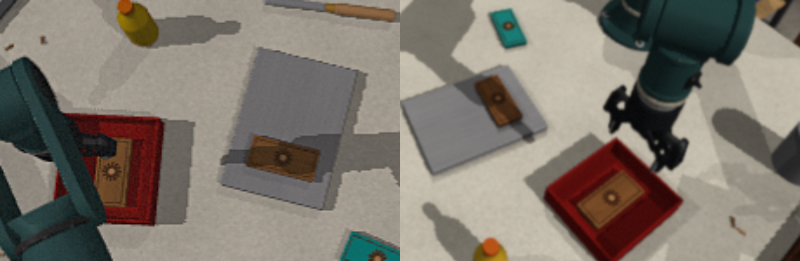

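The warped panel lies flat in the bin (right, 612,198), the flat one lies on the plate (right, 498,100), and the arm is clear. Hand in.

```bash
python3 -c "
from bench import env
print(env.close_job())"
```

```text
the job is handed in; nothing more can be done
None
```

I handed the job in (no verdict came back): the panel that started farther from the robot rocked when pressed on the plate and now lies in the red bin, the flat one lies on the plate, and the mallet, glue bottle and chisel were left alone.

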